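# Check the slide warmer with the surface probe

### The job

Turn the slide warmer's detented dial clockwise so that its pointer clicks in at 4; then lift the surface probe out of its holder block and hold its sprung tip inside the ring marked on the sloped plate, with the probe square to the plate (leaning with it, not upright), pressed lightly so that the tip is pushed in about half-way and never hard. Finish while still holding it there, still and in contact, not letting go; leave the warmer set at 4 and do not disturb the bottle, the jar or the tube rack.

Things in the scene. Friction and masses are not known exactly. Their poses are not given: they have to be found in the camera images.
- warmer: Slide warmer, fixed to the bench. White housing 180 (x) by 270 (y) by 80 mm high. Origin at the centre of its underside; its x axis points away from the robot at yaw 0. Left part (y from +25 to +135 mm) is a flat control deck 80 mm high with the dial; right part (y from -135 to +25 mm) is an aluminium plate that slopes at 0.35 rad (20 degrees): its low edge (45 mm high) faces the robot, its high edge (107 mm) is away from it, so the plate looks up and back towards the robot.
- spot: The marked spot: centre of a dark ring, 30 mm in diameter, drawn in the middle of the sloped plate, 75 mm above the bench. Origin on the plate's surface at the ring's centre; its z axis is the plate's outward normal (leaning 0.35 rad from vertical, back to the robot's side), its x axis points up the slope. The plate is rigid.
- dial (a joint): Angle of the warmer's dial, rad: 0 at numeral 0, growing clockwise seen from above, 0.4 rad per numeral, numerals 0 to 6 on the deck around its far side (4 is at 1.6 rad). A sprung detent holds it at each numeral and pulls it into the nearest one when let go; turning over a click takes about 0.07 N m. It starts at 0, 1 or 2.
- dial_grip (a point): Point on the dial's vertical axis at the height to grip, 26 mm above the deck (106 mm above the bench). The dial is a black upright bar grip 46 mm long, 12 mm thick, rising from 4 to 34 mm above the deck over a round skirt 50 mm in diameter and 4 mm thick. The point turns with the dial: its x axis lies along the bar towards the white pointer end, z up.
- holder: White plastic block 70 by 70 mm, 75 mm high, fixed to the bench, with an upright hole 14 mm in diameter right through its middle, in which the probe stands. Origin at the centre of its underside. It and the bottle swap places between starts.
- probe: Surface probe, about 0.1 kg, 163 mm long overall, a loose thing standing upright in the holder: grey handle 22 by 22 mm square and 95 mm long; below it a steel stem 10 mm in diameter and 50 mm long, and a round copper tip 10 mm in diameter on a sprung plunger. Origin on its axis at the handle's lower end, which rests on the holder's top; z axis along the handle away from the tip; x and y square to the handle's faces.
- probe_grip (a point): Where to grip the probe: on the handle's axis, 70 mm above the handle's lower end, 25 mm below its top and 138 mm from the end of the sprung tip at rest. Axes as the probe's.
- probe_point (a point): End of the probe's sprung copper tip, on the probe's axis (68 mm below the handle's lower end when the spring is out). Moves with the tip.
- probe_tip (a joint): How far the sprung tip is pushed in, m: 0 at rest, 0.010 at its stop. The spring begins at 1 N and adds 0.3 N per mm (2.5 N at half-way, 4 N at the stop).
- bottle: Amber reagent bottle, 60 mm in diameter, 150 mm high, loose bystander; origin at its foot.
- jar: White closed jar with a steel cap, 68 mm in diameter, 85 mm high, loose bystander; origin at its foot.
- rack: White wire rack of tan-capped tubes, 165 by 95 mm, 94 mm high, loose bystander; origin at the centre of its underside.
Things that resemble listed ones, but are neither listed nor needed, are in the scene too. What is shaped like the holder but brown or purple is not meant.

How it is judged:
On the way, in this order (a step that is already met when the one before it is completed fails the run):
1. the dial is at 4 (value of joint dial between 1.48 and 1.72 rad), for 0.2 s.
2. the probe is drawn clear of the holder by the gripper (z of probe_point in the frame of holder above 0.08 m and contact force between the fingers and probe above 1 N), for 0.1 s.
At the end, for the whole second after the job is handed in: Dial at 4 (within 0.12 rad). Probe held by the fingers, still, clear of the holder: tip end within 12 mm of the ring's centre, axis within 0.14 rad (8 degrees) of the plate's normal, sprung tip pushed in 1.5 to 8.5 mm, 0.5 to 8 N on the warmer (all of step 1 and distance between probe_point and spot below 0.012 m and angle between the z axis of probe and the z axis of spot, either way round below 0.14 rad and value of joint probe_tip between 0.0015 and 0.0085 m and contact force between probe and warmer between 0.5 and 8 N and contact force between the fingers and probe above 1 N and contact force between probe and holder below 0.05 N and linear speed of probe below 0.02 m/s); the arm keeps its last pose, push and grip.
It fails at once if the probe is pressed on the warmer with more than 15 N (contact force between probe and warmer above 15 N).
It fails at once if the bottle, jar or rack is moved by more than 25 mm or tipped (distance of any of bottle, jar, rack from where it was at the start of the episode above 0.025 m or angle between any of bottle, jar, rack's own z axis and vertical above 0.35 rad).
It also fails if it takes over 58 s, if anything falls off the work surface, if the arm or the gripper's body presses on something with over 40 N, if the wrist force passes 120 N, or if a joint passes its speed limit or range.

### The arm

A 6-joint arm with a two-finger parallel gripper is mounted at the origin on the work surface. World frame = base frame: x ahead of the robot, y to its left, z up, the work surface at z = 0. Lengths are in m, angles in rad, forces in N, time in s.
With the tool pointing down it reaches from about 0.35 to 0.975 m from the base axis. Payload 7.1 kg.
Tool frame: the origin (TCP) lies on the front face of the gripper's body, between the roots of the fingers; the fingertips stand arm.tip_reach ahead of it and the grasp point (between the pads) lies 61 mm ahead of it (arm.tip_reach is the distance from the TCP to the fingertips, in m); z points along the fingers, y is the line along which they close (so a half turn about z gives the same grasp; the last joint's range is limited). The gripper opens to 88 mm and grips with 3 to 60 N. Pads are 20 mm wide; open, the fingers measure 115 mm over their backs; the gripper's body (75 mm by 178 mm) begins 61 mm behind the grasp point.
Start: joints at [1.222, 0.423, 1.63, -0, 1.089, -0.019], TCP at [0.202, 0.591, 0.303] pointing down, gripper open.
Joint ranges: [-3, 3], [-0.9, 2.11], [0.09, 2.58], [-1.31, 4.45], [0.11, 2.69], [-2.54, 2.54]. Speed limits (rad/s): [2.39, 2.39, 3.01, 3.14, 3.14, 3.14].

### API

Orientations are given as a rotation vector (axis times angle).
In Python, from cell import arm, vision, order gives the robot as it stands.
- The arm moves only by the tool apply_moves, never from a script. Its argument "steps" is text: rows parted by semicolons, each of 4 numbers parted by spaces: the shift along the tool's x, y, z in cm, then the turn about the tool's z in rad. A call has 1 to 12 rows; each row is the pose to reach, as a shift and turn from the pose commanded when the call began, along the tool's axes at that moment; what a row does not reach only later rows make up. A row lasts 1/10 s, in which the tool goes at most 50 mm and 8.59 degrees, less where a joint would pass 70% of its speed; a pose out of reach is approached as far as the arm can. A call with a gripper value outside its range is refused whole. "claw" is the opening, from -1 (shut) to 1 (fully open), set as the call begins (left out, the last holds). The fingers move at their own pace and stop on an object; "squeeze" is the grip in N (left out, the last holds). Time passes only in rows, so rows that repeat a pose let the fingers close. It gives the time, the measured TCP pose, the force, the opening and the grip force at its end, in the units of the state.
- arm.state(): the state, without advancing time (a new reading comes with each control period).
- vision.read_camera(name): name is "scene" or "top" or "wrist"; returns the picture (384x512x3 uint8, blue, green, red); there is no depth.
- vision.camera_params(name): a dict with "fx", "fy", "cx", "cy" (pixels), "R" (3x3) and "t" (3): a world point X has camera coordinates R X + t. Camera axes: x right, y down, z forward; pixel columns grow to the right and rows downward; lengths in m; the calibration is good to about 2 mm. The wrist camera is an equidistant fisheye: a pixel r from the principal point sees the ray r / f radians off the axis. A picture is of the moment at which its call begins: read the wrist's pose just before it. camera_params takes no time and is no camera call; for the wrist camera it gives the pose at the moment of the call.
- order.close_job(): hands the job in; it is judged then, once.
The state is a dict: "time": time; "q": joint angles; "joint_vel": joint speeds; "joint_torque": joint torques, N m; "ee_pos": TCP position; "orientation": TCP orientation; "contact_force": force on the tool from outside, world axes, zero at the start; "wrist_torque": the same for the moment, N m; "gripper_width": finger opening in m; "grasp_force": force on a finger pad.
Only numpy, scipy, OpenCV 4.12 (cv2) and the standard library are available. Lean on these libraries where they do the work, as an engineer would, in place of code of your own. Each camera call takes 0.05 s, during which the arm holds its last target. There are 200 camera calls.

## Working session

There is one attempt and no reset: what is moved stays moved. The work goes in short steps, Python scripts to look and compute and a tool call to move; the robot and the scene stay as the last step left them, time stands still between calls to the robot, and variables do not carry over. Pictures are saved under pics/ and viewed, at most 13 in all, crops included, and the job is handed in when it is done.

Besides the shell and the picture viewer there is one more tool, called as name(argument=value, ...), one argument or row to a line, values as JSON. apply_moves: Moves the arm, as the interface text tells. Its arguments: {"type":"object","properties":{"steps":{"type":"string"},"claw":{"type":"number"},"squeeze":{"type":"number"}},"required":["steps"]}

```bash
mkdir -p pics; python3 - <<'E'
from cell import arm, vision
import cv2,json,numpy as np
np.set_printoptions(precision=4,suppress=True)
for n in ("scene","top"):
    im=vision.read_camera(n); cv2.imwrite(f"pics/{n}0.png",im)
    print(n,vision.camera_params(n))
print(arm.state(), arm.tip_reach)
E
```

```text
scene {'fx': 393.1578245248364, 'fy': 393.1578245248364, 'cx': 255.95087117119417, 'cy': 190.6478538445719, 'R': array([[-0.108 ,  0.9939, -0.0213],
       [ 0.6067,  0.0489, -0.7935],
       [-0.7876, -0.0986, -0.6083]]), 't': array([ 0.0069, -0.2232,  1.5382])}
top {'fx': 479.6291858581433, 'fy': 479.6291858581433, 'cx': 248.27583082093489, 'cy': 183.49235012028993, 'R': array([[ 0.0091, -0.9997,  0.0217],
       [-0.9934, -0.0115, -0.1142],
       [ 0.1144, -0.0205, -0.9932]]), 't': array([0.0217, 0.5219, 1.4719])}
{'time': 0.1, 'q': array([ 1.222 ,  0.4238,  1.6306,  0.    ,  1.0886, -0.019 ]), 'joint_vel': array([-0.0006, -0.0012, -0.0023, -0.002 ,  0.0003,  0.0011]), 'joint_torque': array([ -0.0006, -54.5614, -27.4324,   0.0645,   0.0189,   0.    ]), 'ee_pos': array([0.2022, 0.591 , 0.302 ]), 'orientation': array([-0.5156, -3.0987,  0.0021]), 'contact_force': array([-0.603 ,  0.0133, -0.1238]), 'wrist_torque': array([-0.0088, -0.0235, -0.0339]), 'grasp_force': 0.0, 'gripper_width': 0.08794403177751406} 0.08
```

View pics/scene0.png

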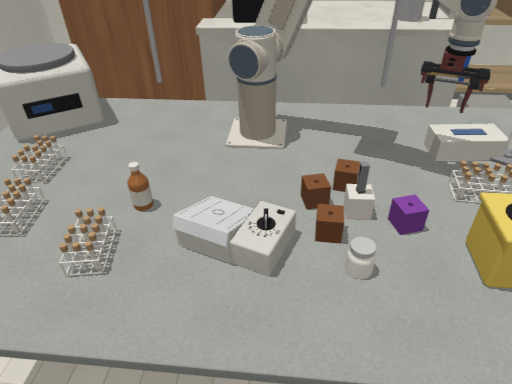

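View pics/top0.png

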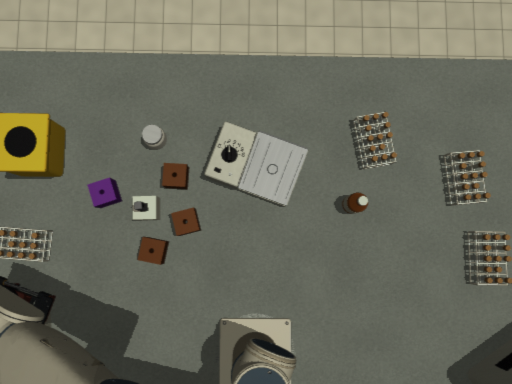

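The scene view shows the warmer at about (240,230) with the dial at (266,222), and the white holder with the probe at (360,195). In the top view the dial is at (229,154), the ring at (272,169) and the holder at (144,208). The bottle is at (356,203) and the jar at (152,137). I'll zoom in and measure next.

```bash
cat > h.py <<'E'
import numpy as np, cv2
from cell import arm, vision
np.set_printoptions(precision=4,suppress=True)
def ray(n,px,P=None):
    P=P or vision.camera_params(n); R,t=np.array(P['R']),np.array(P['t'])
    x,y=(px[0]-P['cx'])/P['fx'],(px[1]-P['cy'])/P['fy']
    if n=='wrist':
        r=np.hypot(x,y); s=np.sin(r)/r if r>1e-9 else 1; d=np.array([x*s,y*s,np.cos(r)])
    else: d=np.array([x,y,1.])
    return -R.T@t, R.T@d
def onz(n,px,z,P=None):
    c,d=ray(n,px,P); return c+d*(z-c[2])/d[2]
def proj(n,X,P=None):
    P=P or vision.camera_params(n); v=np.array(P['R'])@X+P['t']
    if n=='wrist':
        a=np.arctan2(np.hypot(v[0],v[1]),v[2])/np.hypot(v[0],v[1]); x,y=v[0]*a,v[1]*a
    else: x,y=v[:2]/v[2]
    return np.array([x*P['fx']+P['cx'],y*P['fy']+P['cy']])
E
python3 - <<'E'
from h import *
a=cv2.imread('pics/top0.png')
c1=cv2.resize(a[110:220,190:320],None,fx=4,fy=4,interpolation=cv2.INTER_CUBIC)
c2=cv2.resize(a[185:230,120:170],None,fx=5,fy=5,interpolation=cv2.INTER_CUBIC)
out=np.zeros((440,780,3),np.uint8); out[:,:520]=c1; out[:225,525:775]=c2; cv2.imwrite('pics/crop.png',out)
E
```

```text
(no output)
```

View pics/crop.png

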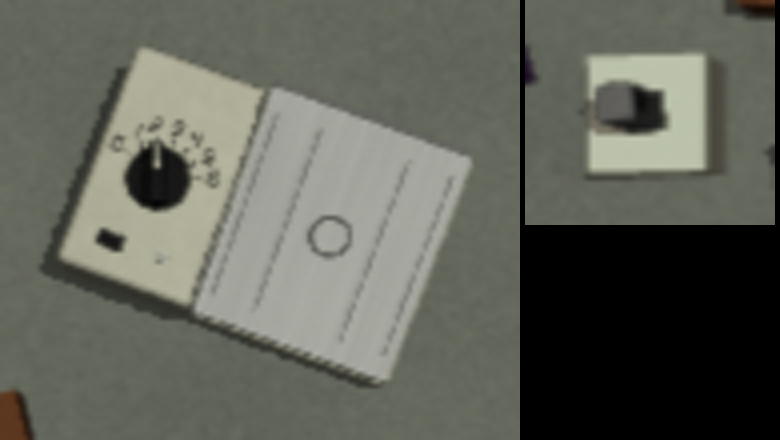

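The crop shows the pointer at numeral 2, the ring centre at crop (329,236), the dial at crop (158,178), and the holder's top square with the probe handle standing in it. Next I turn these pixels into positions.

```bash
python3 - <<'E'
from h import *
P=vision.camera_params('top')
f=lambda u,v:(190+(u+.5)/4-.5,110+(v+.5)/4-.5); g=lambda u,v:(120+(u-525+.5)/5-.5,185+(v+.5)/5-.5)
T=lambda p,z:onz('top',p,z,P)
tl,bl,br,tr=[T(f(*c),.08) for c in((140,47),(60,260),(192,304),(268,92))]
print(tl,bl,br,tr)
for a,b in((bl,tl),(br,tr)): d=b-a; print('yaw',np.arctan2(d[1],d[0]),np.linalg.norm(d))
d=T(f(388,381),.045)-T(f(196,315),.045); print('yaw low edge',np.arctan2(-d[0]*-1,-d[1])if 0 else np.arctan2(d[0],-d[1]))
print('ring',T(f(329,236),.075),'dial',T(f(158,178),.084))
pt=T(f(157,145),.114)-T(f(158,178),.114);print('pointer yaw',np.arctan2(pt[1],pt[0]))
hc=[T(g(*c),.075) for c in((587,54),(707,54),(707,172),(587,172))]
print('holder',np.mean(hc,0),[np.arctan2(*(hc[j]-hc[i])[[1,0]]) for i,j in((1,0),(2,3),(3,0),(2,1))])
print('probe top',T(g(618,102),.170))
E
```

```text
[0.7068 0.1025 0.08  ] [0.5414 0.1605 0.08  ] [0.509  0.0603 0.08  ] [0.673 0.004 0.08 ]
yaw -0.3372850045365924 0.17534984683819715
yaw -0.3306088352907621 0.17339973781106094
yaw low edge -0.32144913565165034
ring [ 0.5629 -0.0435  0.075 ] dial [0.6045 0.0872 0.084 ]
pointer yaw 0.043516694358351544
holder [0.4412 0.3407 0.075 ] [np.float64(1.5818422380783885), np.float64(1.5807723459556897), np.float64(0.03663280843657653), np.float64(0.030974515329130918)]
probe top [0.4412 0.3386 0.17  ]
```

```bash
cat >> h.py <<'E'
from scipy.spatial.transform import Rotation as Ro
def go(p,yaw=None):
    s=arm.state(); R=Ro.from_rotvec(s['orientation']).as_matrix(); y0=np.arctan2(R[1,0],R[0,0])
    print('tool shift cm',100*R.T@(np.array(p)-s['ee_pos']),'yaw now',y0, 'turn',None if yaw is None else (y0-yaw+np.pi)%(2*np.pi)-np.pi,'q',s['q'],'tilt',R[:,2])
E
python3 -c "
from h import *
go([.6045,.0872,.24],.05+np.pi)"
```

```text
tool shift cm [-54.3735 -34.6279   6.2443] yaw now 2.8118388406886172 turn -0.3797538129011757 q [ 1.222   0.4238  1.6306  0.      1.0886 -0.019 ] tilt [-0.0005 -0.0013 -1.    ]
```

apply_moves(
  steps="-54.4 -34.6 3 -0.38;-54.4 -34.6 3 -0.38;-54.4 -34.6 3 -0.38;-54.4 -34.6 3 -0.38;-54.4 -34.6 3 -0.38;-54.4 -34.6 3 -0.38;-54.4 -34.6 3 -0.38;-54.4 -34.6 3 -0.38;-54.4 -34.6 3 -0.38;-54.4 -34.6 3 -0.38;-54.4 -34.6 3 -0.38;-54.4 -34.6 3 -0.38",
)

```text
time: 1.3
ee_pos: [0.5764, 0.1227, 0.2745]
orientation: [0.079, -3.14, -0.0]
contact_force: [0.8, 1.3, 0.4]
gripper_width: 0.088
grasp_force: 0.0
```

apply_moves(
  steps="0 0 0 0;0 0 0 0;0 0 0 0",
  claw=0,
)

```text
time: 1.6
ee_pos: [0.5747, 0.1252, 0.2745]
orientation: [0.079, -3.139, -0.0]
contact_force: [-0.2, -0.0, -0.1]
gripper_width: 0.0673
grasp_force: 0.0
```

```bash
python3 - <<'E'
from h import *
go([.6045,.0872,.24],.05+np.pi)
P=vision.camera_params('wrist');im=vision.read_camera('wrist');cv2.imwrite('pics/w1.png',im)
import pickle;pickle.dump(P,open('w1.pkl','wb'));print(P)
print(proj('wrist',np.array([.6045,.0872,.114]),P))
E
```

```text
tool shift cm [-2.784  -3.9494  3.4479] yaw now -3.0909735173838024 turn 0.0006191362059908556 q [ 0.1942  0.4037  1.7348  0.0003  1.0043 -1.4274] tilt [-0.0012  0.     -1.    ]
{'fx': 297.3186396354542, 'fy': 297.3186396354542, 'cx': 252.50841012558848, 'cy': 194.65901265663356, 'R': array([[-0.0493,  0.9988, -0.001 ],
       [ 0.9598,  0.0477,  0.2766],
       [ 0.2763,  0.0127, -0.961 ]]), 't': array([-0.0952, -0.583 ,  0.2029])}
[209.7372 231.5494]
```

View pics/w1.png

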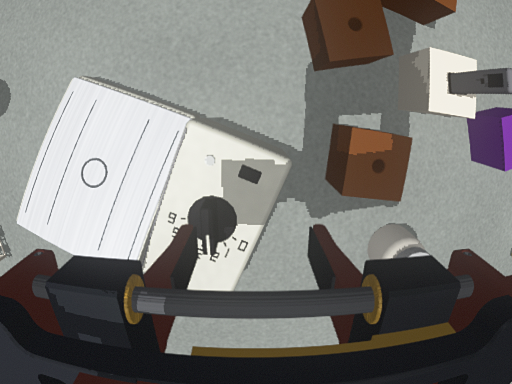

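The wrist view shows the dial skirt centre near (212,219) with the pointer towards (208,245). The ring is at (94,173) and the bar sits at numeral 2.

```bash
python3 - <<'E'
from h import *
import pickle
P=pickle.load(open('w1.pkl','rb')); im=cv2.imread('pics/w1.png')
g=cv2.cvtColor(im,cv2.COLOR_BGR2GRAY); roi=g[185:255,180:245]
m=(roi<60).astype(np.uint8); n,l,s,c=cv2.connectedComponentsWithStats(m)
k=l[35,32]; print(s[k],c[k]+[180,185])
print('dial',onz('wrist',(212,219),.086,P),'ring',onz('wrist',(94,173),.075,P))
print('ptr',onz('wrist',(208,250),.114,P), onz('wrist',(208,235),.114,P))
print('skirt L/R',onz('wrist',(188,219),.084,P),onz('wrist',(237,219),.084,P))
cv2.imwrite('pics/c2.png',cv2.resize(im[180:270,160:270],None,fx=5,fy=5,interpolation=cv2.INTER_CUBIC))
go([.605,.087,.167])
E
```

```text
[   0    0   65   70 3834] [212.7726 216.3782]
dial [0.6032 0.0856 0.086 ] ring [ 0.5641 -0.0461  0.075 ]
ptr [0.6231 0.0855 0.114 ] [0.608  0.0856 0.114 ]
skirt L/R [0.6054 0.0611 0.084 ] [0.6026 0.11   0.084 ]
tool shift cm [-2.8395 -4.0146 10.767 ] yaw now -3.0900607542855214 turn None q [ 0.1949  0.4034  1.7348  0.0002  1.0042 -1.4275] tilt [-0.0008  0.     -1.    ]
```

View pics/c2.png

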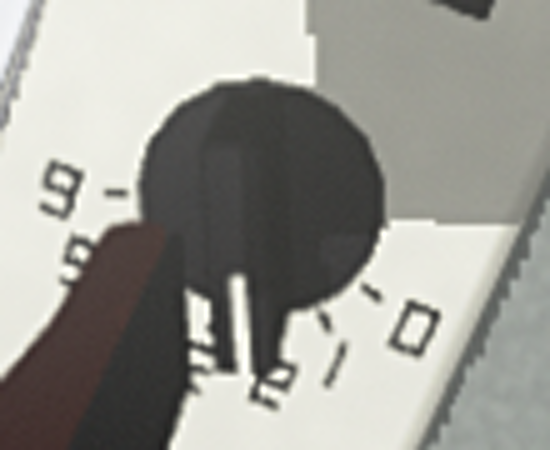

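apply_moves(
  steps="-2.8 -4 0 0;-2.8 -4 3 0;-2.8 -4 7 0;-2.8 -4 10.6 0;-2.8 -4 10.6 0;-2.8 -4 10.6 0",
)

```text
time: 2.25
ee_pos: [0.6048, 0.0875, 0.1684]
orientation: [0.082, -3.139, 0.0]
contact_force: [-0.5, 0.4, -0.6]
gripper_width: 0.0437
grasp_force: 0.0
```

apply_moves(
  steps="0 0 0 0;0 0 0 0;0 0 0 0;0 0 0 0;0 0 0 0;0 0 0 0;0 0 0 0",
  claw=-1,
  squeeze=20,
)

```text
time: 2.95
ee_pos: [0.6056, 0.0861, 0.1692]
orientation: [-0.079, 3.14, 0.0]
contact_force: [-1.8, 1.2, 4.0]
gripper_width: 0.012
grasp_force: 20.0
```

apply_moves(
  steps="0 0 0 0.15;0 0 0 0.3;0 0 0 0.45;0 0 0 0.6;0 0 0 0.75;0 0 0 0.82;0 0 0 0.82;0 0 0 0.82;0 0 0 0.82;0 0 0 0.82",
)

```text
time: 3.95
ee_pos: [0.6056, 0.086, 0.1692]
orientation: [1.176, 2.913, 0.0]
contact_force: [-2.1, 0.5, 5.7]
gripper_width: 0.0116
grasp_force: 20.0
```

apply_moves(
  steps="0 0 0 0;0 0 0 0;0 0 0 0;0 0 0 0",
  claw=0,
)

```text
time: 4.35
ee_pos: [0.6055, 0.086, 0.1686]
orientation: [-1.179, -2.912, 0.0]
contact_force: [1.0, -0.8, 0.6]
gripper_width: 0.0407
grasp_force: 0.0
```

apply_moves(
  steps="0 0 -4 0;0 0 -9 0;0 0 -12 0;0 0 -12 0;0 0 -12 0",
)

```text
time: 4.85
ee_pos: [0.6055, 0.086, 0.2892]
orientation: [1.179, 2.911, 0.001]
contact_force: [0.0, -0.3, -0.3]
gripper_width: 0.0436
grasp_force: 0.0
```

```bash
python3 - <<'E'
from h import *
import pickle
P=vision.camera_params('wrist');im=vision.read_camera('wrist');cv2.imwrite('pics/w2.png',im);pickle.dump(P,open('w2.pkl','wb'))
c=proj('wrist',np.array([.604,.0865,.1]),P).astype(int)
sc=vision.read_camera('scene'); d=proj('scene',np.array([.604,.0865,.1])).astype(int)
o=np.hstack([cv2.resize(cv2.getRectSubPix(im,(100,100),tuple(map(float,c))),(400,400)),cv2.resize(sc[d[1]-35:d[1]+35,d[0]-35:d[0]+35],(400,400),interpolation=cv2.INTER_CUBIC)])
cv2.imwrite('pics/c3.png',o)
go([.441,.340,.26])
E
```

```text
tool shift cm [29.4307  6.8598  2.763 ] yaw now 2.3718881264731513 turn None q [ 0.1217  0.4207  1.6734 -0.      1.0501 -0.6794] tilt [-0.0026 -0.0003 -1.    ]
```

View pics/c3.png

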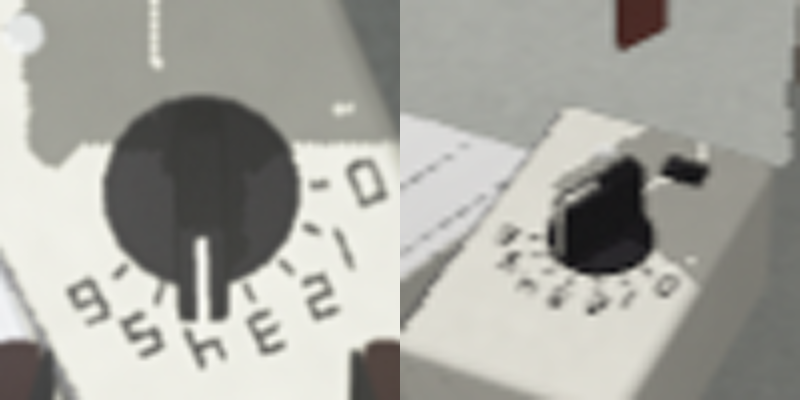

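Both views show the pointer at numeral 4. Next is the probe.

```bash
python3 - <<'E'
from h import *
go([.50,.34,.30],3.17)
E
```

```text
tool shift cm [25.2005 10.9574 -1.2526] yaw now 2.3718881264731513 turn -0.7981118735268486 q [ 0.1217  0.4207  1.6734 -0.      1.0501 -0.6794] tilt [-0.0026 -0.0003 -1.    ]
```

apply_moves(
  steps="25.2 11 -1.2 -0.8;25.2 11 -1.2 -0.8;25.2 11 -1.2 -0.8;25.2 11 -1.2 -0.8;25.2 11 -1.2 -0.8;25.2 11 -1.2 -0.8;25.2 11 -1.2 -0.8;25.2 11 -1.2 -0.8;25.2 11 -1.2 -0.8;25.2 11 -1.2 -0.8",
  claw=1,
)

```text
time: 5.95
ee_pos: [0.5016, 0.3391, 0.3003]
orientation: [0.044, -3.14, 0.001]
contact_force: [-0.2, -0.1, -0.1]
gripper_width: 0.0878
grasp_force: 0.0
```

```bash
python3 - <<'E'
from h import *
import pickle
P=vision.camera_params('wrist');im=vision.read_camera('wrist');cv2.imwrite('pics/w3.png',im);pickle.dump(P,open('w3.pkl','wb'))
c=proj('wrist',np.array([.441,.34,.17]),P); print(c)
x,y=[int(v) for v in c]; x0,y0=max(x-60,0),max(y-60,0); print(x0,y0)
cv2.imwrite('pics/c4.png',cv2.resize(im[y0:y0+120,x0:x0+120],None,fx=5,fy=5,interpolation=cv2.INTER_CUBIC))
E
```

```text
[258.1098 132.8537]
198 72
```

View pics/c4.png

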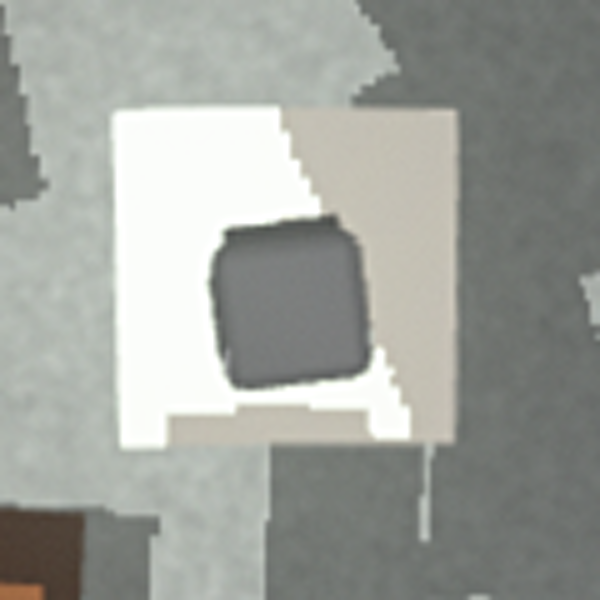

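The crop shows the handle's square top centred at about (292,312), turned slightly relative to the holder. I'll compute its position and yaw.

```bash
python3 - <<'E'
from h import *
import pickle
P=pickle.load(open('w3.pkl','rb'))
im=cv2.imread('pics/c4.png'); g=cv2.cvtColor(im,cv2.COLOR_BGR2GRAY)
f=lambda p,z:onz('wrist',(198+(p[0]+.5)/5-.5,72+(p[1]+.5)/5-.5),z,P)
c=[f(p,.17) for p in((213,252),(353,233),(372,371),(232,388))]
print(np.mean(c,0),[(np.arctan2(*(c[j]-c[i])[[1,0]]),np.linalg.norm(c[j]-c[i])) for i,j in((0,1),(3,2),(0,3),(1,2))])
h=[f(p,.075) for p in((113,108),(459,108),(457,442),(120,448))]; print('holder',np.mean(h,0))
go(np.append(np.mean(c,0)[:2],.206))
E
```

```text
[0.4417 0.3386 0.17  ] [(np.float64(1.7348356669703713), np.float64(0.019964481856230405)), (np.float64(1.7219080177085913), np.float64(0.020196990692060303)), (np.float64(0.15910961899334186), np.float64(0.019732126524955575)), (np.float64(0.1707189691732968), np.float64(0.0199934251241802))]
holder [0.4417 0.3385 0.075 ]
tool shift cm [5.9905 0.1145 9.4558] yaw now -3.1135637089172876 turn None q [ 0.5749  0.3975  1.6758 -0.0001  1.069  -1.0239] tilt [-0.0005 -0.0005 -1.    ]
```

apply_moves(
  steps="5 0.1 0 -0.13;6 0.1 0 -0.13;6 0.1 4 -0.13;6 0.1 8 -0.13;6 0.1 9.4 -0.13;6 0.1 9.4 -0.13;6 0.1 9.4 -0.13",
)

```text
time: 6.7
ee_pos: [0.4421, 0.3398, 0.2078]
orientation: [-0.25, 3.131, 0.001]
contact_force: [0.2, -0.4, 0.1]
gripper_width: 0.0878
grasp_force: 0.0
```

apply_moves(
  steps="0 0 0 0;0 0 0 0;0 0 0 0;0 0 0 0;0 0 0 0;0 0 0 0;0 0 0 0;0 0 0 0;0 0 0 0",
  claw=-1,
  squeeze=6,
)

```text
time: 7.6
ee_pos: [0.4411, 0.3396, 0.2068]
orientation: [0.251, -3.131, 0.0]
contact_force: [0.3, 0.2, -0.9]
gripper_width: 0.0217
grasp_force: 6.0
```

apply_moves(
  steps="0 0 -1 0;0 0 -2 0;0 0 -3 0;0 0 -4 0;0 0 -5 0;0 0 -5.4 0;0 0 -5.4 0;0 0 -5.4 0",
)

```text
time: 8.4
ee_pos: [0.441, 0.3395, 0.2607]
orientation: [0.251, -3.131, 0.0]
contact_force: [0.3, 0.2, -0.8]
gripper_width: 0.0217
grasp_force: 6.0
```

apply_moves(
  steps="0.5 0 0 0;1 0 0 0;1.5 0 0 0;2 0 0 0;2.5 0 0 0;3 0 0 0;3.5 0 0 0;4 0 0 0;4.4 0 0 0;4.7 0 0 0;4.7 0 0 0;4.7 0 0 0",
)

```text
time: 9.6
ee_pos: [0.3946, 0.3321, 0.2609]
orientation: [0.251, -3.131, 0.0]
contact_force: [0.5, -0.1, -1.4]
gripper_width: 0.0219
grasp_force: 6.0
```

```bash
python3 - <<'E'
from h import *
im=vision.read_camera('scene');s=arm.state();print(s['ee_pos'],s['contact_force'])
g=proj('scene',s['ee_pos']-[0,0,.061]);print(g)
w=vision.read_camera('wrist');cv2.imwrite('pics/w5.png',w);cv2.imwrite('pics/s5.png',im)
x,y=map(int,g); a=cv2.resize(im[y-50:y+50,x-50:x+50],(400,400),interpolation=cv2.INTER_CUBIC)
b=cv2.resize(w[84:,106:406],(400,400)); cv2.imwrite('pics/c5.png',np.hstack([a,b]));print(x-50,y-50)
E
```

```text
[0.3947 0.3321 0.2609] [ 0.298  -0.1319 -1.1084]
[362.2532 144.4314]
312 94
```

View pics/c5.png

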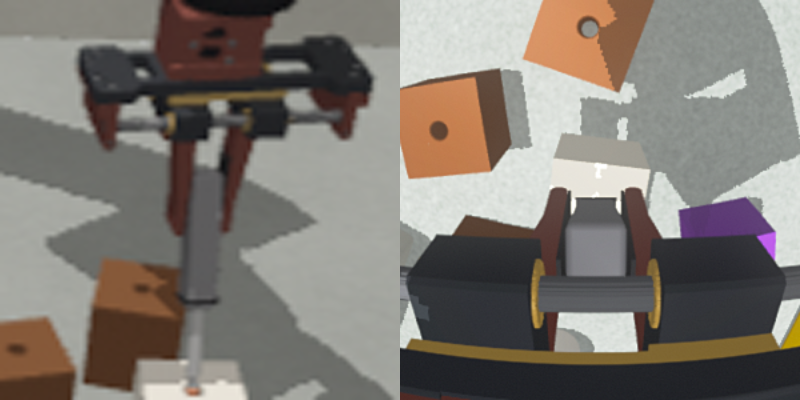

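The probe has pivoted in the grip: in the scene crop it leans, and the copper tip sits at the hole's rim near (190,390). I'll grip harder, lift, and turn side-on to the scene camera to measure the lean.

apply_moves(
  steps="0 0 0 0;0 0 0 0;0 0 -2 0;0 0 -4 0;0 0 -6 0;0 0 -8 0;0 0 -8 0;0 0 -8 0",
  squeeze=40,
)

```text
time: 10.5
ee_pos: [0.3947, 0.332, 0.3406]
orientation: [-0.251, 3.131, 0.0]
contact_force: [-0.0, 0.3, -1.1]
gripper_width: 0.0217
grasp_force: 40.0
```

apply_moves(
  steps="0 0 0 0.14;0 0 0 0.28;0 0 0 0.42;0 0 0 0.56;0 0 0 0.7;0 0 0 0.84;0 0 0 0.98;0 0 0 1.12;0 0 0 1.26;0 0 0 1.4;0 0 0 1.54;0 0 0 1.6",
)

```text
time: 11.7
ee_pos: [0.3942, 0.3317, 0.3391]
orientation: [-2.077, -2.357, 0.004]
contact_force: [0.3, 0.5, -1.3]
gripper_width: 0.0219
grasp_force: 40.0
```

```bash
python3 - <<'E'
from h import *
import pickle
s=arm.state();im=vision.read_camera('scene');cv2.imwrite('pics/s6.png',im);pickle.dump(s,open('s6.pkl','wb'))
g=proj('scene',s['ee_pos']-[0,0,.061]);x,y=map(int,g);x0,y0=x-60,max(y-50,0)
print(s['ee_pos'],g,x0,y0)
cv2.imwrite('pics/c6.png',cv2.resize(im[y0:y0+120,x0:x0+120],(600,600),interpolation=cv2.INTER_CUBIC))
E
```

```text
[0.3942 0.3317 0.3391] [366.3576 118.4055] 306 68
```

View pics/c6.png

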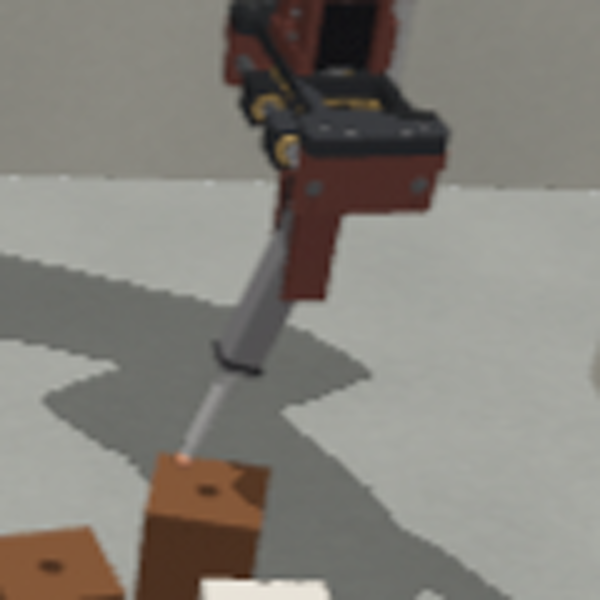

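The side view shows the probe leaning in the grip, with the tip end at crop (182,461). I'll intersect that pixel's ray with the grip plane to get the lean.

```bash
python3 - <<'E'
from h import *
import pickle
s=pickle.load(open('s6.pkl','rb'));R=Ro.from_rotvec(s['orientation']).as_matrix()
G=s['ee_pos']+R@[0,0,.061]
for p in((182,462),(226,378),(238,358)):
    px=(306+(p[0]+.5)/5-.5,68+(p[1]+.5)/5-.5)
    c,d=ray('scene',px); n=R[:,1]; X=c+d*(n@(G-c))/(n@d); v=R.T@(X-G); print(v, 'lean',np.arctan2(-v[0],v[2]),'len',np.linalg.norm(v))
go([.56,-.03,.30],np.pi-.33)
E
```

```text
[-0.0489  0.      0.1278] lean 0.3657451483866799 len 0.13685963457683997
[-0.0311  0.      0.0739] lean 0.3984503329828129 len 0.0801445928560374
[-0.0262  0.      0.0615] lean 0.40223946886968254 len 0.0668543921762158
tool shift cm [-37.9503  11.9386   3.9423] yaw now 1.695942938607196 turn -1.115649714982597 q [0.6763 0.2182 1.8343 0.     1.0918 0.5512] tilt [-0.0021 -0.0017 -1.    ]
```

```bash
python3 -c "
from h import *
go([.508,-.026,.30],np.pi-.33)"
```

```text
tool shift cm [-36.9043   6.8293   3.9526] yaw now 1.695942938607196 turn -1.115649714982597 q [0.6763 0.2182 1.8343 0.     1.0918 0.5512] tilt [-0.0021 -0.0017 -1.    ]
```

apply_moves(
  steps="-4 0.7 0 -0.14;-8 1.5 0 -0.28;-12 2.2 0 -0.42;-16 3 0 -0.56;-20 3.7 0 -0.7;-24 4.4 0 -0.84;-28 5.2 0 -0.98;-32 5.9 0 -1.11;-35 6.5 0 -1.11;-36.9 6.8 2 -1.11;-36.9 6.8 3.9 -1.11;-36.9 6.8 3.9 -1.11",
)

```text
time: 12.95
ee_pos: [0.5086, -0.0254, 0.2985]
orientation: [-0.515, -3.092, 0.001]
contact_force: [-0.5, -0.9, -0.4]
gripper_width: 0.0217
grasp_force: 40.0
```

apply_moves(
  steps="0 0 0 0;0 0 0 0;0 0 0 0",
)

```text
time: 13.25
ee_pos: [0.5107, -0.0244, 0.3027]
orientation: [0.514, 3.098, 0.0]
contact_force: [0.3, 0.1, -1.2]
gripper_width: 0.022
grasp_force: 40.0
```

```bash
python3 - <<'E'
from h import *
import pickle
s=arm.state();im=vision.read_camera('scene');t=vision.read_camera('top');w=vision.read_camera('wrist')
pickle.dump(s,open('s7.pkl','wb'))
for n,i in(('s',im),('t',t),('w',w)): cv2.imwrite(f'pics/{n}7.png',i)
print(s['ee_pos'],s['contact_force']); go([.508,-.026,.30],np.pi-.33)
R=Ro.from_rotvec(s['orientation']).as_matrix();T=s['ee_pos']+R@[-.049,0,.189];print('tip',T,proj('scene',T),proj('top',T))
g=proj('scene',np.array([.5635,-.045,.075]));print('ring scene',g,proj('top',np.array([.5635,-.045,.075])))
x,y=int(g[0])-50,int(g[1])-80
print(x,y);a=cv2.resize(im[y:y+120,x:x+100],(500,600),interpolation=cv2.INTER_CUBIC)
b=cv2.resize(t[120:220,240:290],(300,600),interpolation=cv2.INTER_CUBIC);cv2.imwrite('pics/c7.png',np.hstack([a,b]))
E
```

```text
[ 0.5107 -0.0244  0.3027] [ 0.2845  0.1066 -1.2273]
tool shift cm [ 0.1931 -0.2242  0.2482] yaw now 2.812499465071417 turn 0.0009068114816237483 q [-0.0712  0.2561  1.8795  0.      1.0049 -1.313 ] tilt [ 0.0011 -0.0001 -1.    ]
tip [ 0.5573 -0.0402  0.1137] [219.5672 199.2697] [271.6859 168.5861]
ring scene [218.5165 211.8925] [272.3662 168.4483]
168 131
```

View pics/c7.png

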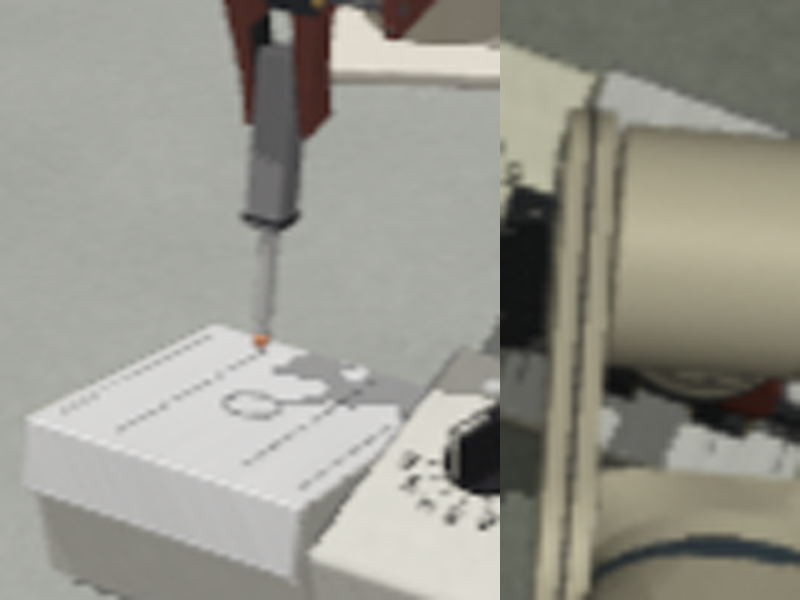

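The scene view puts the tip at (220,200.4) and the ring at (218.4,211.6), which agrees with the prediction. I'll approach along the normal to about 10 mm short.

apply_moves(
  steps="-0.1 -0.25 1 0;-0.3 -0.25 2 0;-0.4 -0.25 2.9 0;-0.4 -0.25 2.9 0;-0.4 -0.25 2.9 0;-0.4 -0.25 2.9 0",
)

```text
time: 14.0
ee_pos: [0.5135, -0.0285, 0.2729]
orientation: [0.516, 3.099, 0.0]
contact_force: [0.8, 0.4, -1.8]
gripper_width: 0.0219
grasp_force: 40.0
```

apply_moves(
  steps="-0.1 0 0.28 0;-0.2 0 0.56 0;-0.2 0 0.56 0;-0.2 0 0.56 0;-0.2 0 0.56 0",
)

```text
time: 14.5
ee_pos: [0.5152, -0.0291, 0.2673]
orientation: [-0.516, -3.099, 0.0]
contact_force: [0.0, 0.5, -1.1]
gripper_width: 0.0218
grasp_force: 40.0
```

apply_moves(
  steps="-0.07 0 0.2 0;-0.14 0 0.38 0;-0.14 0 0.38 0;-0.14 0 0.38 0",
)

```text
time: 14.9
ee_pos: [0.5165, -0.0296, 0.2634]
orientation: [-0.516, -3.099, 0.0]
contact_force: [-0.6, 0.0, 1.0]
gripper_width: 0.0214
grasp_force: 40.0
```

apply_moves(
  steps="-0.07 0 0.19 0;-0.07 0 0.19 0;-0.07 0 0.19 0",
)

```text
time: 15.2
ee_pos: [0.5172, -0.0298, 0.2615]
orientation: [-0.516, -3.099, -0.0]
contact_force: [-1.5, 0.2, 1.7]
gripper_width: 0.0219
grasp_force: 40.0
```

apply_moves(
  steps="-0.07 0 0.19 0;-0.07 0 0.19 0;-0.07 0 0.19 0",
)

```text
time: 15.5
ee_pos: [0.5178, -0.0301, 0.2596]
orientation: [-0.516, -3.099, -0.0]
contact_force: [-1.5, 0.7, 3.1]
gripper_width: 0.0218
grasp_force: 40.0
```

```bash
python3 - <<'E'
from h import *
n=np.array([-.3245,.111,.939]);F=[];W=[]
for k in range(10):
    im=vision.read_camera('scene');s=arm.state();F.append(s['contact_force'])
F=np.array(F);print(F.mean(0),F.std(0),(F@n).mean())
print(s['ee_pos'])
R=Ro.from_rotvec(s['orientation']).as_matrix()
cv2.imwrite('pics/s8.png',im)
cv2.imwrite('pics/c8.png',cv2.resize(im[140:240,170:270],(600,600),interpolation=cv2.INTER_CUBIC))
E
```

```text
[-1.7554  0.8759  1.9192] [0.6125 0.4024 0.5577] 2.469003426427925
[ 0.5179 -0.03    0.2597]
```

View pics/c8.png

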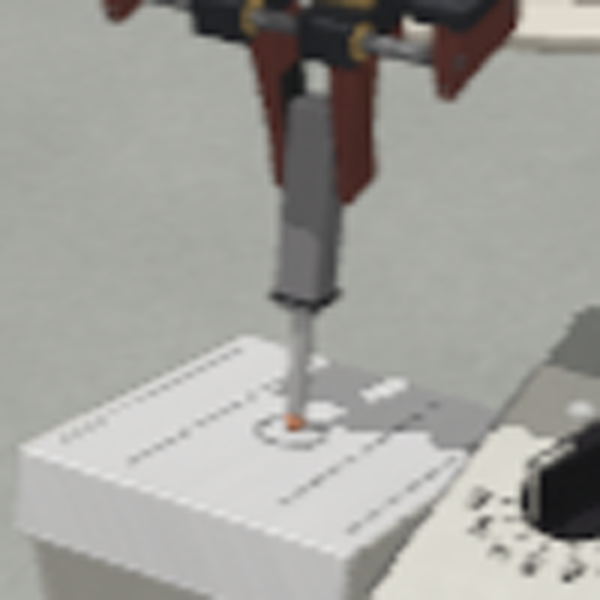

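The tip is inside the ring, and the averaged force is about 3.5 N above the free-hanging baseline. I'll back off 3 mm along the normal and average again.

apply_moves(
  steps="0.1 0 -0.28 0;0.1 0 -0.28 0;0.1 0 -0.28 0;0.1 0 -0.28 0",
)

```text
time: 16.4
ee_pos: [0.5169, -0.0298, 0.2625]
orientation: [0.516, 3.099, -0.0]
contact_force: [-1.5, 0.6, 0.2]
gripper_width: 0.0221
grasp_force: 40.0
```

```bash
cat > f.py <<'E'
from h import *
n=np.array([-.3245,.111,.939]);F=[]
for k in range(24):
    im=vision.read_camera('scene');s=arm.state();F.append(s['contact_force'])
F=np.array(F);print(F.mean(0),F.std(0),(F@n).mean(),s['ee_pos'],s['time'])
E
python3 f.py
```

```text
[-1.8177  0.487   1.1427] [0.4261 0.4029 0.5373] 1.7168613473253416 [ 0.5169 -0.0297  0.2625] 17.6
```

apply_moves(
  steps="0.14 0 -0.38 0;0.34 0 -0.94 0;0.34 0 -0.94 0;0.34 0 -0.94 0;0.34 0 -0.94 0",
)

```text
time: 18.1
ee_pos: [0.5138, -0.0286, 0.2719]
orientation: [0.516, 3.099, -0.0]
contact_force: [-0.1, -0.3, -1.1]
gripper_width: 0.0219
grasp_force: 40.0
```

```bash
python3 f.py
```

```text
[-0.0178  0.1247 -1.0723] [0.6024 0.5937 0.555 ] -0.9872610843643477 [ 0.5137 -0.0286  0.2719] 19.3
```

apply_moves(
  steps="-0.1 0 0.28 0;-0.2 0 0.56 0;-0.28 0 0.75 0;-0.32 0 0.87 0;-0.32 0 0.87 0;-0.32 0 0.87 0;-0.32 0 0.87 0;-0.32 0 0.87 0",
)

```text
time: 20.1
ee_pos: [0.5167, -0.0296, 0.2632]
orientation: [-0.516, -3.099, 0.0]
contact_force: [-0.4, -0.2, 0.3]
gripper_width: 0.0217
grasp_force: 40.0
```

```bash
python3 f.py; python3 - <<'E'
from h import *
im=vision.read_camera('scene');w=vision.read_camera('wrist')
cv2.imwrite('pics/c9.png',np.hstack([cv2.resize(im[150:230,180:250],(525,600),interpolation=cv2.INTER_CUBIC)]));cv2.imwrite('pics/w9.png',w)
E
```

```text
[-0.6916  0.2912  1.0335] [0.5545 0.476  0.385 ] 1.227226552251793 [ 0.5167 -0.0297  0.2632] 21.3
```

View pics/c9.png

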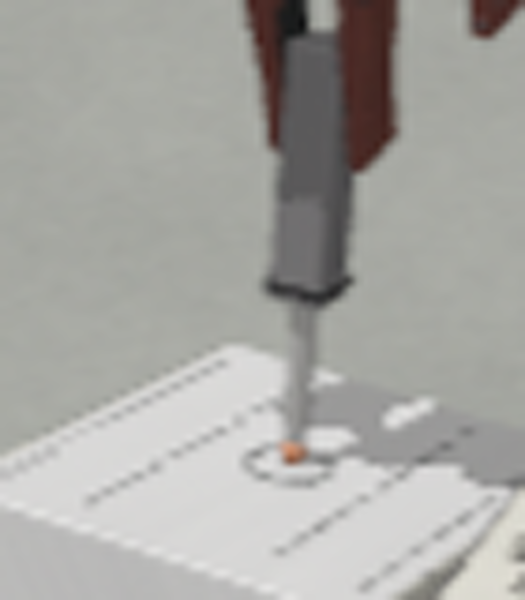

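The tip sits at the ring's centre. Contact is about 2.2 N, so the tip is pushed in about 4 mm, and the lean is about 0.37 rad against the plate's 0.35. I'm handing it in.

```bash
python3 -c "
from cell import order
print(order.close_job())"
```

```text
the job is handed in; nothing more can be done
None
```

I handed the job in with the dial at 4 and the probe held still on the ring at about 0.37 rad (plate 0.35), pressed with about 2.2 N so the tip is in roughly 4 mm; the hand-in gave no verdict.

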